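# Set a bracket blank for bending over the plate's edge

## Task

Get the steel bracket blank ready for bending: with your fingertips, push it across the fixture plate towards the plate's far edge until the white bend line lies right along the edge, square to it, so that the 35 mm tab beyond the line overhangs. Also push the loose clamp strap round on its stud until it lies straight across the blank, parallel to the edge, and move clear. Only push: do not pick anything up, and leave the other things on the plate and bench as they are.

Things in the scene. Friction and masses are not known exactly. Their poses are not given: they have to be found in the camera images.
- plate: Heavy steel fixture plate fixed on the bench, 280 mm (x) by 350 mm (y) by 40 mm high, its flat top bored with a grid of 16 mm holes (they catch neither the blank nor a fingertip). Origin at the centre of its underside; x points away from the robot across the plate to the far edge (the working edge, at x = +140 mm), y along that edge to the left, z up. Its place and yaw vary. A nut and a spanner lie on it.
- edge (a point): Middle of the top of the plate's far edge; axes as plate (x points out over the edge, y along it), z = 0 at the plate's top face, 40 mm above the bench.
- blank: Bracket blank: a loose piece of dark flat steel bar 140 mm long (x), 80 mm wide (y), 6 mm thick, about 0.5 kg, with two 12 mm holes near its rear end and one in the tab. Origin at the centre of its underside; x points along its length to the tab end, which faces the plate's far edge. It starts flat and wholly on the plate, somewhat turned (up to about 0.3 rad), its bend line 45 to 95 mm short of the edge. It slides with ordinary steel friction and stays where it is left.
- line (a point): Middle of the white soapstone bend line drawn across the blank's top, 35 mm from the tab end (at x = +35 mm from the blank's centre); axes as blank.
- line_left (a point): Left end (+y side) of the bend line, on the blank's long side.
- line_right (a point): Right end (-y side) of the bend line, on the blank's long side.
- strap (a joint): Angle of the clamp strap about its upright stud, rad. 0: the strap lies parallel to the far edge with its nose to the right (plate -y), across the blank; it grows as the nose swings back towards the robot (at 1.57 the nose points to plate -x, at the robot). Starts between 1.3 and 2.0. It turns stiffly (about 0.12 N m) and stays where it is left; it can turn past 0, to -0.9.
- strap_nose (a point): Underside of the tip of the strap's nose, 95 mm from the stud's axis. The strap is a black steel bar 30 mm wide (22 mm at the nose), its underside 10 mm and its top 24 mm above the plate's top (21 mm at the last 18 mm of the nose), so it passes 4 mm over the blank without touching. A jack screw stands in its tail 24 mm beyond the stud. Axes turn with the strap: y runs from the nose to the stud.
- stud (a point): Top of the fixed threaded stud on which the strap turns, 48 mm above the plate's top; it stands 40 mm inside the far edge and 75 mm to the left of the plate's middle. A 19 mm nut holds the strap loosely.
- spanner: Bystander: combination spanner, about 180 mm long, 8 mm high, lying on the plate along its right side; origin under its middle.
- nut: Bystander: loose 24 mm hexagon nut, 13 mm high, on the plate near its left side.
- square: Bystander: try square on the bench left of the plate, 110 mm stock and 150 mm blade; origin under the stock.
- hammer: Bystander: ball-peen hammer lying on the bench right of the plate, about 290 mm long; origin under the handle's middle.
- tin: Bystander: open steel tin, 84 mm wide, 75 mm high, on the bench left of the plate.
- marker_can: Bystander: grey can, 52 mm wide, 160 mm high, on the bench right of the plate.
- tee_offcut: Bystander: short offcut of steel tee, 120 by 40 mm, 40 mm high, on the bench nearer the robot, left.
Not all that is in view belongs to the job. There is more than one size of the blank; the job needs the larger.

How it is judged:
By the outcome, as a careful person would: the job done as asked, in the order asked, and still so for the second after the job is handed in, with the robot touching nothing.
It also fails if it takes over 64 s, if anything falls off the work surface, if the arm or the gripper's body presses on something with over 40 N, if the wrist force passes 120 N, or if a joint passes its speed limit or range.

## Robot

A 6-joint arm with a two-finger parallel gripper is mounted at the origin on the work surface. World frame = base frame: x ahead of the robot, y to its left, z up, the work surface at z = 0. Lengths are in m, angles in degrees, forces in N, time in s.
With the tool pointing down it reaches from about 0.35 to 0.875 m from the base axis. Payload 4.2 kg.
Tool frame: the origin (TCP) lies midway between the tips of the shut fingers; the grasp point (between the pads) lies 19 mm behind it; x points along the fingers, y is the direction in which the jaws open and shut, and the axes are right-handed (so a half turn about x gives the same grasp; the last joint's range is limited). The gripper opens to 87 mm and grips with 3 to 60 N. Pads are 19 mm wide; open, the fingers measure 117 mm over their backs; the gripper's body (75 mm by 190 mm) begins 51 mm behind the grasp point.
Start: joints at [88.957, 22.042, 0.453, 0, -68.411, -14.817], TCP at [0.171, 0.601, 0.223] pointing down, gripper open.
Joint ranges: [-179.83, 179.83], [-69.29, 118.12], [-61.27, 80.66], [-181.25, 117.63], [-171.15, -9.14], [-177.46, 177.46]. Speed limits (degrees/s): [159.86, 159.86, 180, 180, 180, 180].

## Interface

Orientations are given as [roll, pitch, yaw] about the fixed x, y, z axes, in that order (R = Rz(yaw) Ry(pitch) Rx(roll)).
In Python, from workcell import state, camera, calibration, sign_off gives the robot as it stands.
- The arm moves only by the shell command python3 -m pendant 'ROWS' [FORCE]. ROWS is JSON, a list of rows, each a list of 5 numbers: the finger opening in m, from 0 to 0.087, then the shift along the tool's x, y, z in m, then the turn about the tool's x in rad. In form: [[claw, x, y, z, roll], ...]. A call has 1 to 20 rows; each row is the pose to reach, as a shift and turn from the pose commanded when the call began, along the tool's axes at that moment; what a row does not reach only later rows make up. A row lasts 1/8 s, in which the tool goes at most 62.5 mm and 10.7 degrees, less where a joint would pass 70% of its speed; a pose out of reach is approached as far as the arm can. A call with a gripper value outside its range is refused whole. The fingers move at their own pace and stop on an object; FORCE is the grip in N (left out, the last holds). Time passes only in rows, so rows that repeat a pose let the fingers close. It gives the time, the measured TCP pose, the force and the opening at its end, in the units of the state.
- state(): the state, without advancing time (a new reading comes with each control period).
- camera(name): name is "scene" or "top"; returns (picture, depth): 480x640x3 uint8, red, green, blue; 480x640 float32, m along the optical axis (not along the pixel's ray), 0 where there is no reading.
- calibration(name): a dict with "fx", "fy", "cx", "cy" (pixels), "extrinsics" (4x4, takes a point from world to camera coordinates). Camera axes: x right, y up, looking along -z (the intrinsics and any distortion apply to the point x, -y, -z); pixel columns grow to the right and rows downward; lengths in m; the calibration is good to about 2 mm. A picture is of the moment at which its call begins. calibration takes no time and is no camera call.
- sign_off(): hands the job in, once; it reports no verdict.
The state is a dict: "t": time; "joint_pos": joint angles; "dq": joint speeds; "effort": joint torques, N m; "ee_pos": TCP position; "eef_rot": TCP orientation; "ft_force": force on the tool from outside, world axes, zero at the start; "torque": the same for the moment, N m; "gripper_width": finger opening in m.
Only numpy, scipy, OpenCV 4.12 (cv2) and the standard library are available. Lean on these libraries where they do the work, as an engineer would, in place of code of your own. Each camera call takes 0.05 s, during which the arm holds its last target.

## Working session

There is one attempt and no reset: what is moved stays moved. The work goes in short steps, Python scripts to look and compute and a shell command to move; the robot and the scene stay as the last step left them, time stands still between calls to the robot, and variables do not carry over. Pictures are saved under pics/ and viewed, and the job is handed in when it is done.

```bash
mkdir -p pics; ls
python3 - <<'E'
from workcell import state,camera,calibration
import cv2,numpy as np
print(state())
for n in("scene","top"):
    p,d=camera(n); cv2.imwrite(f"pics/{n}0.png",p[:,:,::-1]); np.save(f"pics/{n}0d.npy",d)
    print(n,calibration(n))
E
```

```text
pics
{'t': 0.0, 'joint_pos': array([ 8.89593574e+01,  2.20892254e+01,  3.80142386e-01, -2.91872386e-02,
       -6.84111507e+01, -1.48171650e+01]), 'dq': array([ 0.08645341, -0.04990527, -0.0951259 , -0.09532635,  0.02129351,
        0.04354873]), 'effort': array([ 6.20210958e-04, -3.90665138e+01,  1.87404120e+01,  4.21972811e+00,
        1.10447893e-02, -1.79972790e-04]), 'ee_pos': array([0.17059159, 0.60064169, 0.22147775]), 'eef_rot': array([  92.10777348,   89.87674377, -103.76080181]), 'ft_force': array([ 0.22591292, -0.40627148,  0.69576518]), 'torque': array([-0.01608238,  0.00988089,  0.01010026]), 'gripper_width': 0.08692233015845192}
scene {'fx': 603.2384004642345, 'fy': 603.2384004642345, 'cx': 308.97598253589337, 'cy': 236.77321215662707, 'extrinsics': array([[-0.46596901,  0.8847398 , -0.01041025,  0.22746458],
       [-0.48607907, -0.24613838,  0.83853624,  0.15841626],
       [ 0.73932402,  0.39579211,  0.54474636, -1.57843799],
       [ 0.        ,  0.        ,  0.        ,  1.        ]])}
top {'fx': 461.4610057296902, 'fy': 461.4610057296902, 'cx': 313.12343813702614, 'cy': 235.07782848354697, 'extrinsics': array([[ 0.02641727, -0.99963249,  0.00608386, -0.01529328],
       [ 0.99726183,  0.02677416,  0.06893463, -0.50592535],
       [-0.06907219,  0.00424614,  0.99760263, -1.07518223],
       [ 0.        ,  0.        ,  0.        ,  1.        ]])}
```

View pics/scene0.png

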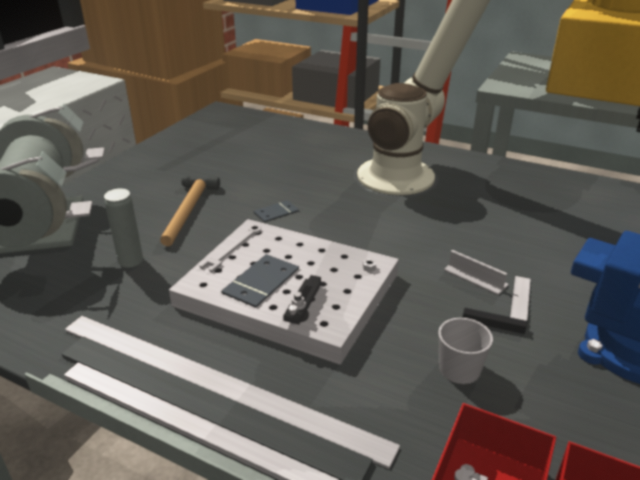

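View pics/top0.png

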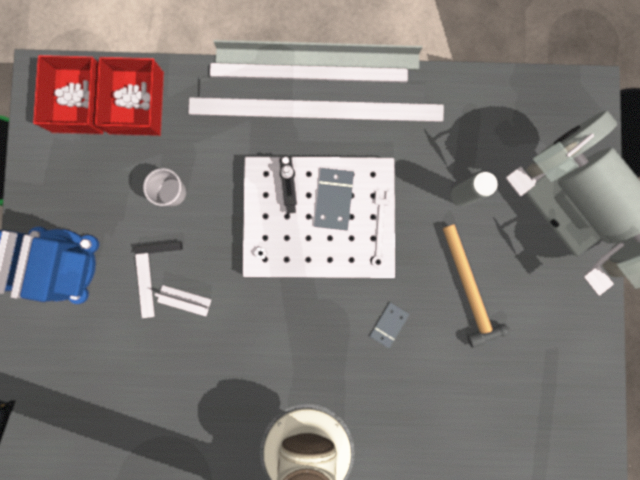

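The top view shows the plate at about (243-395, 156-278). The larger blank on it is at about (334,198), with its white line near (336,184). The strap's stud is at (287,163) with the nose down at (291,208). The spanner is at (380,230) and the nut at (259,253). The smaller blank lies on the bench at (389,325). Next I'll zoom in and measure.

```bash
cat > h.py <<'E'
import numpy as np,cv2
from workcell import state,camera,calibration
def ray(n,uv,z):
    c=calibration(n);E=c["extrinsics"];R=E[:3,:3];t=E[:3,3];o=-R.T@t
    uv=np.atleast_2d(np.asarray(uv,float))
    d=np.stack([(uv[:,0]-c["cx"])/c["fx"],-(uv[:,1]-c["cy"])/c["fy"],-np.ones(len(uv))],1)@R
    s=(z-o[2])/d[:,2]
    return o+s[:,None]*d
def proj(n,P):
    c=calibration(n);E=c["extrinsics"]
    q=np.atleast_2d(P)@E[:3,:3].T+E[:3,3]
    return np.stack([c["cx"]+c["fx"]*q[:,0]/-q[:,2],c["cy"]-c["fy"]*q[:,1]/-q[:,2]],1)
def crop(p,x0,y0,x1,y1,k,f):
    cv2.imwrite(f,cv2.resize(p[y0:y1,x0:x1,::-1],None,fx=k,fy=k,interpolation=cv2.INTER_NEAREST))
E
python3 - <<'E'
import cv2
from h import *
t=cv2.imread("pics/top0.png")[:,:,::-1];s=cv2.imread("pics/scene0.png")[:,:,::-1]
crop(t,240,150,400,282,5,"pics/t1.png");crop(s,165,215,405,365,3,"pics/s1.png")
print(calibration("top").keys())
E
```

```text
dict_keys(['fx', 'fy', 'cx', 'cy', 'extrinsics'])
```

View pics/t1.png

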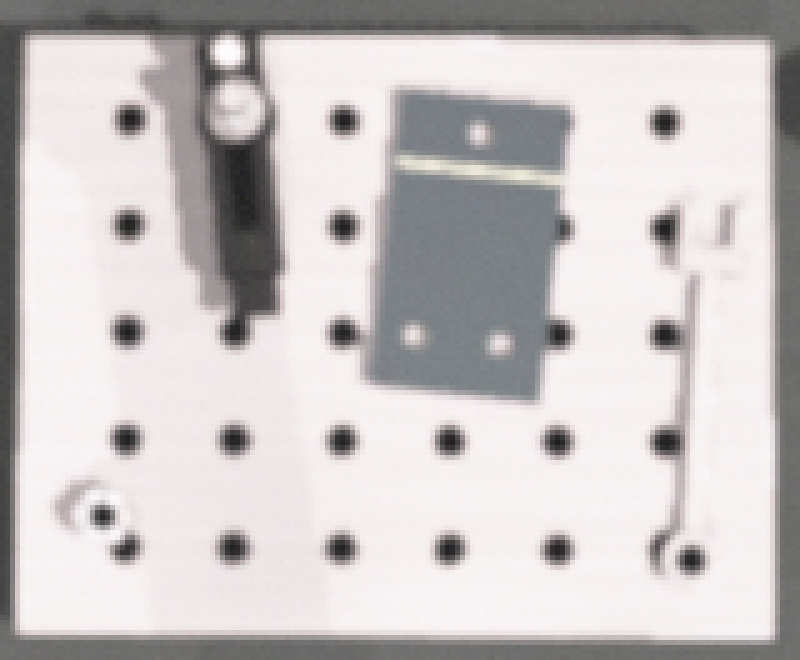

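View pics/s1.png

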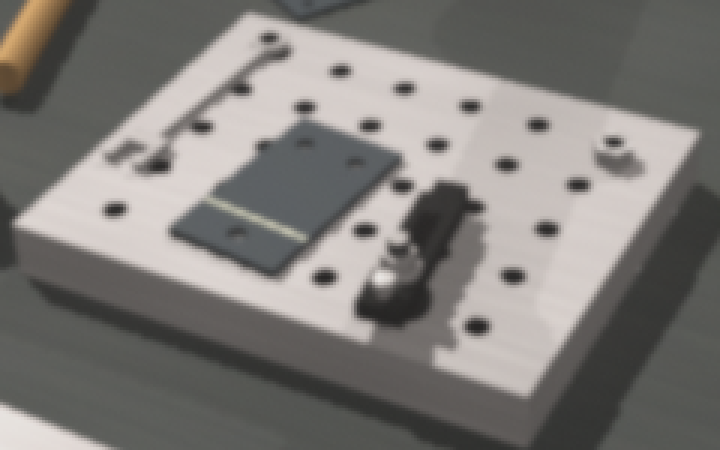

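```bash
cat > m.py <<'E'
from h import *
def rectfit(mask):
    cs,_=cv2.findContours(mask.astype(np.uint8),cv2.RETR_EXTERNAL,cv2.CHAIN_APPROX_NONE)
    return max(cs,key=cv2.contourArea)
def fitline(P):
    vx,vy,x,y=cv2.fitLine(P.astype(np.float32),cv2.DIST_HUBER,0,1e-3,1e-3).ravel();return np.array([x,y]),np.array([vx,vy])
def edge_pts(g,a,b,n=60,half=3.0,lo=.06,hi=.94):
    """subpixel step points along a->b: crossing of mid level across the edge"""
    a=np.array(a,float);b=np.array(b,float);d=(b-a)/np.linalg.norm(b-a);nn=np.array([-d[1],d[0]])
    out=[];s=np.arange(-half,half+.01,.1)
    for f in np.linspace(lo,hi,n):
        q=a+f*(b-a)+s[:,None]*nn
        v=cv2.remap(g,q[:,0].astype(np.float32)[None],q[:,1].astype(np.float32)[None],cv2.INTER_LINEAR)[0]
        gr=np.abs(np.diff(v)); 
        if abs(v[:8].mean()-v[-8:].mean())<40: continue
        mid=(v[:8].mean()+v[-8:].mean())/2
        i=np.where(np.diff(np.sign(v-mid))!=0)[0]
        if len(i)==1: out.append(q[i[0]])
    return np.array(out)
def measure(img):
    hsv=cv2.cvtColor(img,cv2.COLOR_RGB2HSV);g=img.astype(np.float32).mean(2)
    reg=np.zeros(g.shape,bool);reg[140:290,235:405]=1
    pm=(g>150)&reg; pm=cv2.morphologyEx(pm.astype(np.uint8),cv2.MORPH_CLOSE,np.ones((9,9)))
    bp=cv2.boxPoints(cv2.minAreaRect(rectfit(pm)))
    # order TL,TR,BR,BL
    c=bp.mean(0);bp=np.array(sorted(bp,key=lambda p:np.arctan2(*(p-c)[::-1])))
    L=[]
    for i in range(4):
        e=edge_pts(g,bp[i],bp[(i+1)%4]);w=ray("top",e,.04)[:,:2];L.append(fitline(w)+(len(e),))
    return L,bp
def inter(l,m):
    A=np.stack([l[1],-m[1]],1);k=np.linalg.solve(A,m[0]-l[0]);return l[0]+k[0]*l[1]
E
python3 - <<'E'
from m import *
img=cv2.imread("pics/top0.png")[:,:,::-1].copy()
L,bp=measure(img)
print(bp)
for l in L: print(l[0],np.degrees(np.arctan2(l[1][1],l[1][0])),l[2])
C=[inter(L[i],L[(i+1)%4]) for i in range(4)];print(C)
print([np.linalg.norm(C[i]-C[(i+1)%4]) for i in range(4)])
E
```

```text
[[243.00002 156.99997]
 [395.      156.99997]
 [395.      277.99997]
 [243.      277.99997]]
[ 0.68909526 -0.01707035] -88.80568 58
[ 0.5687825  -0.18947187] 1.1766702 60
[ 0.4078609  -0.01786796] -88.95791 60
[0.5559314 0.1621812] 1.140557 60
[array([ 0.69263643, -0.18692796], dtype=float32), array([ 0.4110413 , -0.19271182], dtype=float32), array([0.40464061, 0.15916914], dtype=float32), array([0.6853046 , 0.16475691], dtype=float32)]
[np.float32(0.28165454), np.float32(0.35193917), np.float32(0.28071958), np.float32(0.35176128)]
```

```bash
cat >> m.py <<'E'
def report(img,bxlim=None,show=True):
    L,bp=measure(img);C=[inter(L[i],L[(i+1)%4]) for i in range(4)]
    ex=(C[0]+C[3])/2; d=C[3]-C[0]; yaw=np.arctan2(-d[0],d[1])
    ux=np.array([np.cos(yaw),np.sin(yaw)]);uy=np.array([-ux[1],ux[0]])
    toP=lambda w:np.stack([(w-ex)@ux,(w-ex)@uy],-1)
    hsv=cv2.cvtColor(img,cv2.COLOR_RGB2HSV);g=img.astype(np.float32).mean(2)
    f=img.astype(int); reg=np.zeros(g.shape,np.uint8)
    cv2.fillPoly(reg,[np.int32(bp+np.array([[-0,-28],[0,-28],[0,0],[0,0]]))],1)
    return dict(ex=ex,yaw=yaw,ux=ux,uy=uy,toP=toP,g=g,reg=reg,C=C,L=L)
E
python3 - <<'E'
from m import *
img=cv2.imread("pics/top0.png")[:,:,::-1].copy()
r=report(img);print(r['ex'],np.degrees(r['yaw']))
for uv in [(330,200),(325,176),(333,178),(345,184),(330,182.5),(289,190),(300,260),(240,210)]: print(uv,img[int(uv[1]),int(uv[0])])
# blank corners from enlarged crop -> px
P=lambda x,y:np.array([240+x/5-.5,150+y/5-.5])
q=[P(395,88),P(570,106),P(537,402),P(366,380)]
g=r['g'];Ls=[]
for i in range(4):
    e=edge_pts(g,q[i],q[(i+1)%4],half=2.5);w=r['toP'](ray("top",e,.046)[:,:2]);l=fitline(w);Ls.append(l);print(len(e),l[0]*1e3,np.degrees(np.arctan2(l[1][1],l[1][0])))
C=np.array([inter(Ls[i-1],Ls[i]) for i in range(4)]);print(C*1e3,C.mean(0)*1e3);print([np.linalg.norm(C[i]-C[(i+1)%4])*1e3 for i in range(4)])
# line
m=((g>150)|(f:=img[:,:,0].astype(int)-img[:,:,2]>25)); 
m=(img[:,:,0].astype(int)-img[:,:,2]>15); ys,xs=np.nonzero(m[175:195,315:360]);ys+=175;xs+=315
print(len(xs),xs.min(),xs.max()); w=r['toP'](ray("top",np.stack([xs,ys],1),.046)[:,:2]);l=fitline(w);print('line',l[0]*1e3,np.degrees(np.arctan2(l[1][1],l[1][0])),w.mean(0))
# strap
for nm,uv,z in [('stud top',P(228,52),.088),('nutjack',P(236,105),.07),('noseL',P(237,312),.061),('noseR',P(276,314),.061)]:
    print(nm,r['toP'](ray("top",uv,z)[:,:2])*1e3)
print('stud world',r['ex']-.04*r['ux']+.075*r['uy'])
E
```

```text
[ 0.6889705  -0.01108553] 1.1943166
(330, 200) [124 128 134]
(325, 176) [124 129 134]
(333, 178) [141 142 146]
(345, 184) [223 221 204]
(330, 182.5) [192 189 182]
(289, 190) [36 37 38]
(300, 260) [236 229 229]
(240, 210) [75 75 75]
60 [-29.263556 -34.56848 ] 83.8999
52 [-122.99045   -70.783356] -6.2071137
60 [-168.3703    -25.030554] 83.83291
56 [-86.89009    7.907073] -5.9329233
[[ -25.406994     1.5177042]
 [ -34.166298   -80.4439   ]
 [-172.72952    -65.37371  ]
 [-163.94601     15.914779 ]] [-99.0622   -32.096283]
[np.float32(82.428345), np.float32(139.38033), np.float32(81.76165), np.float32(139.2851)]
52 320 351
line [-64.63658 -39.49383] 83.854485 [-0.06463658 -0.03949383]
stud top [[-19.10230053  77.16859832]]
nutjack [[-39.3074586   74.31306727]]
noseL [[-132.9670051    73.42445574]]
noseR [[-133.7724665    55.63303494]]
stud world [0.64741594 0.06306446]
```

```bash
cat > go.py <<'E'
import sys
from h import *
from scipy.spatial.transform import Rotation as Ro
ex=np.array([0.68897,-0.01109]);yaw=np.radians(1.194)
ux=np.array([np.cos(yaw),np.sin(yaw)]);uy=np.array([-ux[1],ux[0]])
def cur():
    s=state();R=Ro.from_euler('xyz',s['eef_rot'],degrees=True).as_matrix();return s,np.array(s['ee_pos']),R
def inP(p): w=np.asarray(p[:2])-ex;return np.array([w@ux,w@uy,p[2]-.04])*1e3
def plan(px,py,pz,jaw=0):
    """target in plate/edge mm; jaw = angle of tool y from plate y, deg, mod 180"""
    s,p,R=cur();w=np.r_[ex+px/1e3*ux+py/1e3*uy,.04+pz/1e3]
    sh=R.T@(w-p)
    y=R[:,1];a=np.arctan2(y[1],y[0]);tgt=yaw+np.pi/2+np.radians(jaw)
    d=(tgt-a+np.pi/2)%np.pi-np.pi/2   # world-z turn
    roll=-d if R[2,0]<0 else d
    print('at',inP(p).round(1),'jaw dev',round(np.degrees((a-yaw-np.pi/2+np.pi/2)%np.pi-np.pi/2),2),'tilt',(R[:,0]*1e3).round(1),'shift',sh.round(4),'roll',round(roll,4),'j6',s['joint_pos'][5].round(1),'F',s['ft_force'].round(1),'w',round(s['gripper_width'],4),'t',s['t'])
if __name__=="__main__": plan(*map(float,sys.argv[1:]))
E
python3 go.py -220 -27 130
python3 - <<'E'
from go import *
s,p,R=cur();print(R.round(3))
E
```

```text
at [-505.5  622.5  181.6] jaw dev -17.06 tilt [-5.0e-01 -1.9e+00 -1.0e+03] shift [ 0.0526  0.537  -0.4635] roll -0.2978 j6 -14.8 F [ 0.3  0.4 -0.5] w 0.0871 t 0.1
[[-0.    -0.273 -0.962]
 [-0.002 -0.962  0.273]
 [-1.     0.002 -0.   ]]
```

```bash
python3 -m pendant '[[0.04,0,0.02,-0.018,-0.02],[0.04,0,0.06,-0.05,-0.04],[0.04,0,0.1,-0.085,-0.06],[0.04,0,0.14,-0.12,-0.08],[0.04,0,0.18,-0.155,-0.1],[0.04,0,0.22,-0.19,-0.12],[0.04,0,0.26,-0.225,-0.14],[0.04,0,0.3,-0.26,-0.16],[0.04,0,0.34,-0.295,-0.18],[0.04,0,0.38,-0.33,-0.2],[0.04,0,0.42,-0.365,-0.22],[0.04,0,0.46,-0.4,-0.25],[0.04,0,0.5,-0.43,-0.28],[0.04,0.02,0.52,-0.45,-0.298],[0.04,0.04,0.53,-0.46,-0.298],[0.04,0.052,0.537,-0.4635,-0.298],[0.04,0.052,0.537,-0.4635,-0.298]]' 20; python3 go.py -220 -27 2.5
```

```text
t: 2.22
ee_pos: [0.4691, -0.0423, 0.1697]
eef_rot: [10.3, 89.9, -168.5]
ft_force: [0.7, -0.3, 0.1]
gripper_width: 0.0398
at [-220.5  -26.7  129.7] jaw dev -0.02 tilt [-2.5e+00 -5.0e-01 -1.0e+03] shift [ 0.1272  0.0003 -0.0008] roll -0.0003 j6 76.5 F [ 0.7 -0.3  0.1] w 0.0398 t 2.225
```

```bash
python3 -m pendant '[[0.04,0.03,0,0,0],[0.04,0.07,0,0,0],[0.04,0.1,0,0,0],[0.04,0.117,0,0,0],[0.04,0.124,0,0,0],[0.04,0.126,0,0,0],[0.04,0.127,0,0,0],[0.04,0.127,0,0,0]]' ; python3 go.py -150 -27 2.5
python3 - <<'E'
from h import *
p,d=camera("scene");crop(p,165,115,405,365,3,"pics/s2.png")
E
```

```text
t: 3.22
ee_pos: [0.4703, -0.0419, 0.0442]
eef_rot: [-168.7, 89.9, 12.6]
ft_force: [1.0, 0.5, 0.1]
gripper_width: 0.0397
at [-219.2  -26.2    4.2] jaw dev 0.03 tilt [ 1.4e+00  3.0e-01 -1.0e+03] shift [ 0.0018  0.0008 -0.0692] roll 0.0005 j6 76.5 F [1.  0.5 0.1] w 0.0397 t 3.225
```

View pics/s2.png

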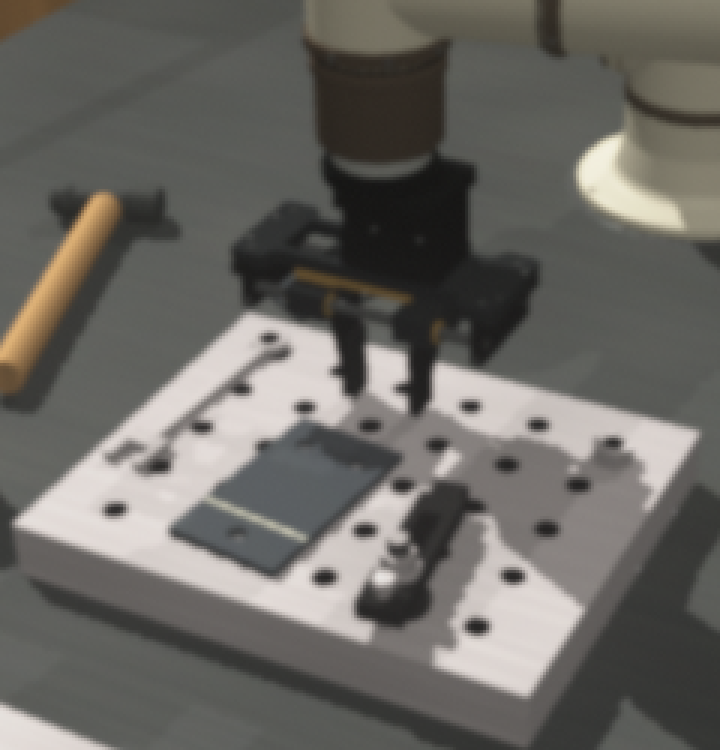

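Image shows both fingers standing on the plate side behind the blank, at about crop (355,390) and (420,410). Nothing is in contact yet. I'll lower 1.5 mm and push most of the way.

```bash
python3 -m pendant '[[0.04,0.0015,0,-0.01,0],[0.04,0.0015,0,-0.02,0],[0.04,0.0015,0.0,-0.03,0],[0.04,0.0015,0,-0.036,0],[0.04,0.0015,0,-0.042,0],[0.04,0.0015,0,-0.048,0],[0.04,0.0015,0,-0.054,0],[0.04,0.0015,0,-0.06,0],[0.04,0.0015,0,-0.066,0],[0.04,0.0015,0,-0.072,0],[0.04,0.0015,0,-0.077,0],[0.04,0.0015,0,-0.082,0],[0.04,0.0015,0,-0.086,0],[0.04,0.0015,0,-0.089,0],[0.04,0.0015,0,-0.089,0]]' ; python3 go.py -114.5 -27 2.5
python3 - <<'E'
from h import *
p,d=camera("scene");crop(p,165,115,405,365,3,"pics/s3.png")
p,d=camera("top");cv2.imwrite("pics/top3.png",p[:,:,::-1]);crop(p,240,150,400,282,5,"pics/t3.png")
E
```

```text
t: 5.15
ee_pos: [0.5595, -0.0401, 0.0422]
eef_rot: [-177.5, 89.9, 3.7]
ft_force: [-1.6, -0.6, 0.1]
gripper_width: 0.0401
at [-130.1  -26.3    2.2] jaw dev 0.03 tilt [ 1.1e+00  1.0e-01 -1.0e+03] shift [-0.0003  0.0007 -0.0156] roll 0.0006 j6 78.8 F [-1.6 -0.6  0.1] w 0.0401 t 5.15
```

View pics/s3.png

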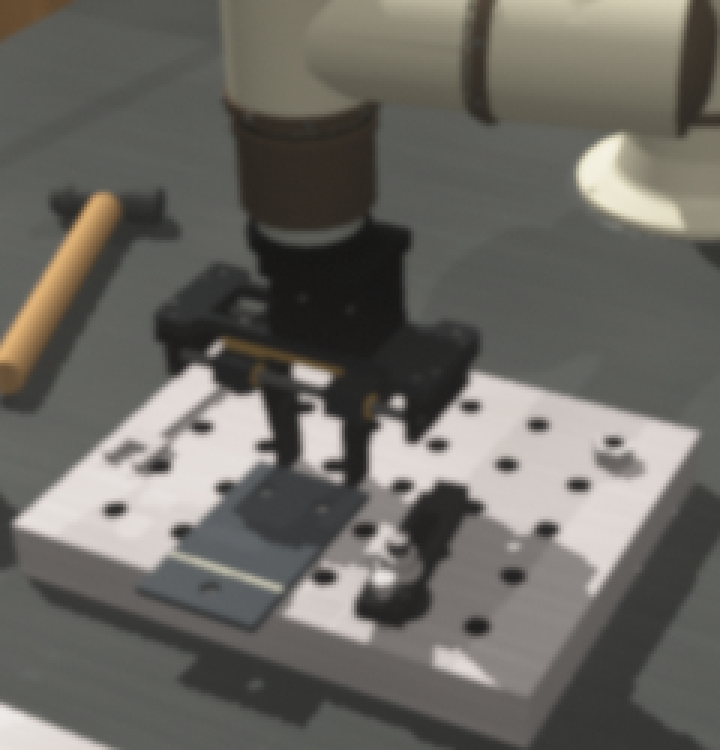

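View pics/t3.png

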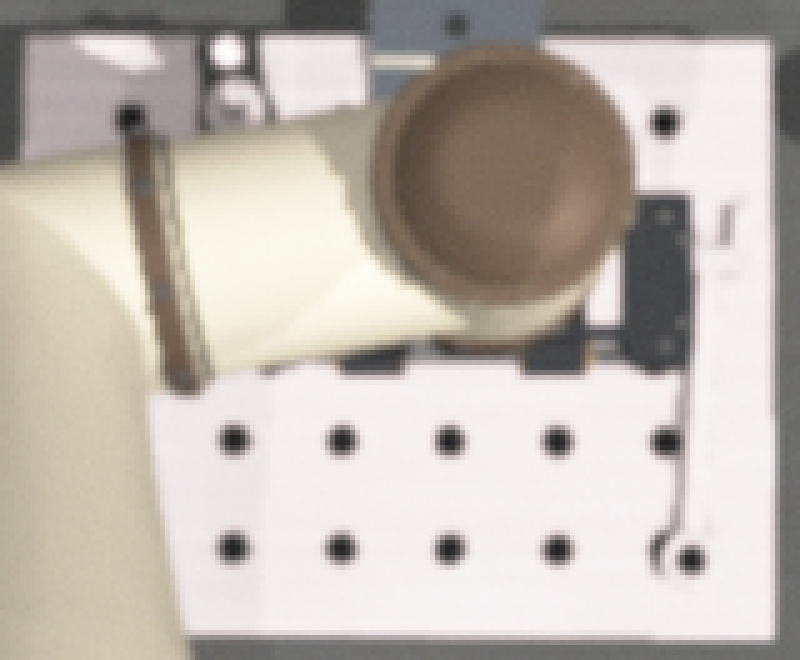

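The blank is now square and the line is a few mm short of the edge. In the top crop the line is at row 61 and the edge at row 34. I'll measure both.

```bash
cat > ln.py <<'E'
import sys
from m import *
from go import inP,ex,ux,uy
def lineat(n,img):
    """white line centroid per column within search near the edge; returns plate coords (mm)"""
    f=img.astype(int)
    yel=(f[:,:,0]-f[:,:,2]); 
    # search region: plate x in -40..8, y -85..20 at z .046
    box=[(-30,-85),(8,-85),(8,25),(-30,25)]
    W=np.array([np.r_[ex+a/1e3*ux+b/1e3*uy,.046] for a,b in box])
    reg=np.zeros(f.shape[:2],np.uint8);cv2.fillPoly(reg,[np.int32(proj(n,W))],1)
    m=((yel>10)&(yel<60)&(f.mean(2)>160)&(reg>0)).astype(np.uint8)
    k,lab,st,ce=cv2.connectedComponentsWithStats(m)
    if k<2: print(n,'none');return
    i=1+np.argmax(st[1:,4]);ys,xs=np.nonzero(lab==i)
    # weighted centroid per column, subpixel
    P=[]
    for c in np.unique(xs)[1:-1]:
        r0=int(ys[xs==c].mean().round());rr=np.arange(r0-3,r0+4);v=f[rr,c,:].mean(1);w=np.clip(v-np.median(v),0,None)
        if w.sum()>0: P.append((c,(w*rr).sum()/w.sum()))
    P=np.array(P);w=ray(n,P,.046);q=np.array([inP(a) for a in w])[:,:2]
    l=fitline(q);print(n,len(P),'line x',l[0].round(2),'slope x/y deg',np.degrees(np.arctan(l[1][0]/l[1][1])).round(2),'y range',q[:,1].min().round(1),q[:,1].max().round(1),'x@y-72,8:',[(l[0][0]+(y-l[0][1])*l[1][0]/l[1][1]).round(2) for y in(-72,-32,8)])
def edgeat(n,img):
    g=img.astype(np.float32).mean(2)
    for a,b in[(-165,-95),(35,55),(100,165)]:
        W=np.array([np.r_[ex+y/1e3*uy,.04] for y in(a,b)]);q=proj(n,W)
        e=edge_pts(g,q[0],q[1],half=5,n=30)
        if len(e)>8:
            w=np.array([inP(p) for p in ray(n,e,.04)]);print(n,'edge',a,b,len(e),np.median(w[:,0]).round(2))
if __name__=="__main__":
    for n in("top","scene"):
        p,d=camera(n);cv2.imwrite(f"pics/{n}_{sys.argv[1]}.png",p[:,:,::-1]);lineat(n,p);edgeat(n,p)
E
python3 ln.py a
```

```text
top 13 line x [-13.33  -0.67] slope x/y deg 0.35 y range -13.5 14.5 x@y-72,8: [np.float32(-13.76), np.float32(-13.52), np.float32(-13.27)]
top edge -165 -95 30 -0.6
top edge 35 55 30 0.48
top edge 100 165 30 -0.71
scene 47 line x [-15.38 -35.69] slope x/y deg -0.2 y range -87.5 4.5 x@y-72,8: [np.float32(-15.25), np.float32(-15.39), np.float32(-15.53)]
scene edge -165 -95 30 -1.52
scene edge 35 55 30 -1.18
scene edge 100 165 18 -0.92
```

```bash
python3 -m pendant '[[0.04,0,0,-0.004,0],[0.04,0,0,-0.008,0],[0.04,0,0,-0.011,0],[0.04,0,0,-0.012,0],[0.04,0,0,-0.012,0]]'; python3 go.py -114.5 -27 2.5; python3 ln.py b
```

```text
t: 5.98
ee_pos: [0.5709, -0.04, 0.042]
eef_rot: [121.6, 90.0, -57.2]
ft_force: [-2.9, -0.1, 1.8]
gripper_width: 0.0398
at [-118.6  -26.4    2. ] jaw dev 0.02 tilt [ 0.e+00 -1.e-01 -1.e+03] shift [-0.0005  0.0006 -0.0041] roll 0.0003 j6 79.0 F [-2.9 -0.1  1.8] w 0.0398 t 5.975
top 3 line x [-12.76  21.49] slope x/y deg -27.86 y range 19.2 23.8 x@y-72,8: [np.float32(36.65), np.float32(15.51), np.float32(-5.63)]
top edge -165 -95 30 -0.71
top edge 35 55 30 0.24
top edge 100 165 30 -1.31
scene 44 line x [ -4.48 -31.39] slope x/y deg 2.19 y range -87.4 5.3 x@y-72,8: [np.float32(-6.03), np.float32(-4.5), np.float32(-2.97)]
scene edge -165 -95 30 -1.75
scene edge 35 55 30 -1.18
```

```bash
python3 -m pendant '[[0.04,0,0,0.02,0],[0.04,-0.01,0,0.06,0],[0.04,-0.04,0,0.1,0],[0.04,-0.05,0,0.11,0]]'; python3 go.py -114.5 -27 2.5; python3 ln.py c;python3 - <<'E'
from h import *
for n in("scene","top"):
    p=cv2.imread(f"pics/{n}_c.png")[:,:,::-1]
    crop(p,*((165,215,325,335) if n=="scene" else (260,120,420,240)),5,f"pics/{n}_cc.png")
E
```

```text
t: 6.58
ee_pos: [0.4612, -0.0419, 0.0937]
eef_rot: [-168.6, 89.7, 12.6]
ft_force: [0.5, 0.2, 0.6]
gripper_width: 0.0398
at [-228.4  -26.    53.7] jaw dev 0.06 tilt [    5.2     1.2 -1000. ] shift [ 0.0518  0.0011 -0.1136] roll 0.0011 j6 76.2 F [0.5 0.2 0.6] w 0.0398 t 6.575
top 31 line x [ -1.92 -19.99] slope x/y deg -0.03 y range -62.5 7.5 x@y-72,8: [np.float32(-1.89), np.float32(-1.91), np.float32(-1.93)]
top edge -165 -95 30 -0.6
top edge 35 55 30 0.48
top edge 100 165 30 -0.48
scene 45 line x [ -4.57 -32.3 ] slope x/y deg 2.47 y range -87.5 5.3 x@y-72,8: [np.float32(-6.28), np.float32(-4.55), np.float32(-2.83)]
scene edge -165 -95 30 -1.76
scene edge 35 55 30 -1.18
scene edge 100 165 26 -1.14
```

View pics/scene_cc.png

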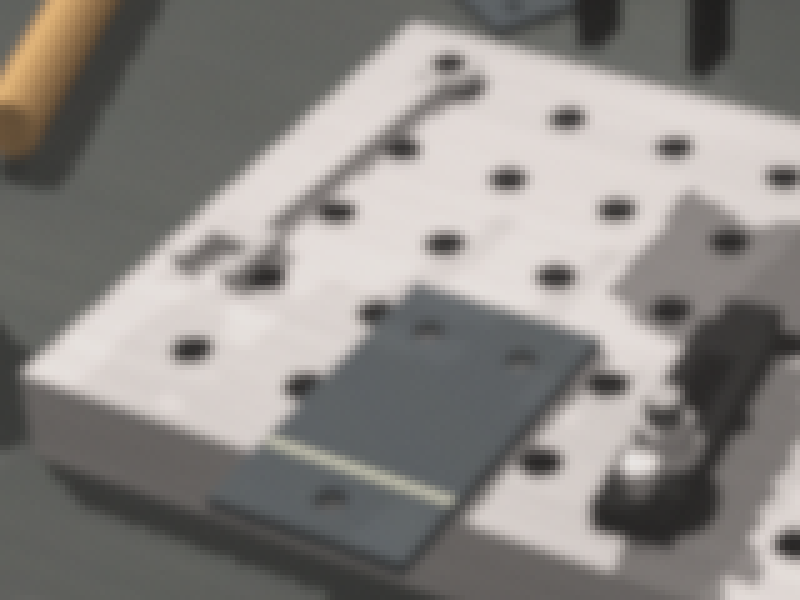

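View pics/top_cc.png

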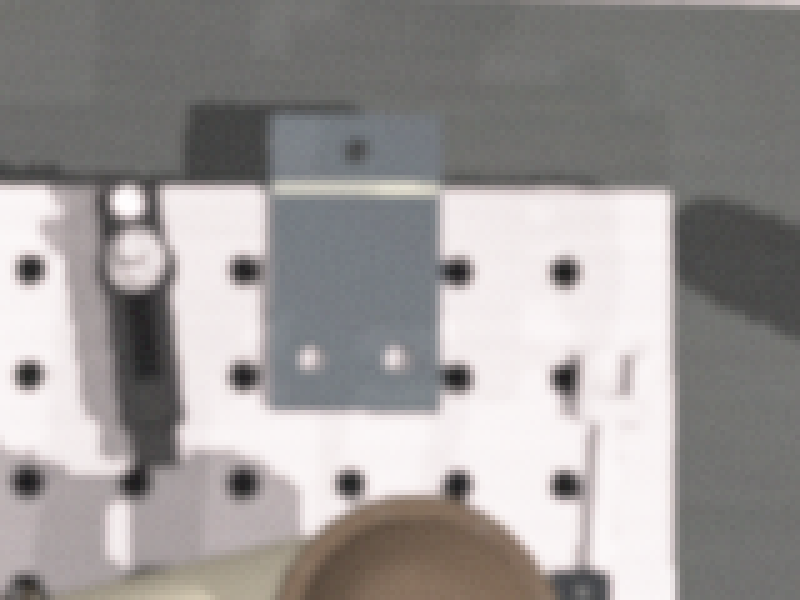

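Top view: the line at crop row 188 is almost at the edge (row 184) and parallel to it. I'll get finer numbers from the blank's outline.

```bash
cat > bl.py <<'E'
import sys
from ln import *
def blank(n,img,x0=-2,yc=-32):
    g=img.astype(np.float32).mean(2)
    # plate edge next to the blank
    for a,b in[(-165,-85),(22,48),(100,160)]:
        q=proj(n,np.array([np.r_[ex+y/1e3*uy,.04] for y in(a,b)]));e=edge_pts(g,q[0],q[1],half=2.5,n=40,lo=.03,hi=.97)
        if len(e)>5:
            w=np.array([inP(p) for p in ray(n,e,.04)]);l=fitline(w[:,:2]);print(n,'edge',(a,b),len(e),'x',w[:,0].mean().round(2),'std',w[:,0].std().round(2))
    for nm,A,B in[('rear',(x0-105,yc-36),(x0-105,yc+36)),('left',(x0-100,yc+40),(x0-8,yc+40)),('right',(x0-100,yc-40),(x0-8,yc-40)),('tab',(x0+35,yc-36),(x0+35,yc+36))]:
        q=proj(n,np.array([np.r_[ex+a/1e3*ux+b/1e3*uy,.046] for a,b in(A,B)]))
        g2=g if nm!='tab' else g
        e=edge_pts(g2,q[0],q[1],half=3.5,n=40)
        if len(e)>8:
            w=np.array([inP(p) for p in ray(n,e,.046)])[:,:2];l=fitline(w);v=l[1]; print(n,nm,len(e),l[0].round(2),'dev deg',round(float(np.degrees(np.arctan(v[0]/v[1]) if nm in('rear','tab') else np.arctan(-v[1]/v[0]))),2))
    # line: brightest ridge vs blank body
    P=[]
    for y in np.linspace(yc-36,yc+36,60):
        s=np.linspace(x0-7,x0+7,281);q=proj(n,np.array([np.r_[ex+a/1e3*ux+y/1e3*uy,.046] for a in s]))
        v=cv2.remap(g,q[:,0].astype(np.float32)[None],q[:,1].astype(np.float32)[None],cv2.INTER_LINEAR)[0]
        w=np.clip(v-np.percentile(v,30)-20,0,None)
        if w.sum()>0:P.append(((w*s).sum()/w.sum(),y))
    P=np.array(P);
    if len(P)>8:
        l=fitline(P);print(n,'LINE',len(P),l[0].round(2),'dev',round(float(np.degrees(np.arctan(l[1][0]/l[1][1]))),2),'std',P[:,0].std().round(2))
if __name__=="__main__":
    for n in("top","scene"):
        if sys.argv[2]=='new': p,d=camera(n);cv2.imwrite(f"pics/{n}_{sys.argv[1]}.png",p[:,:,::-1])
        p=cv2.imread(f"pics/{n}_{sys.argv[1]}.png")[:,:,::-1].copy();blank(n,p,float(sys.argv[3]))
E
python3 bl.py c old -2
```

```text
top edge (-165, -85) 40 x -0.35 std 0.31
top edge (22, 48) 40 x 0.51 std 0.08
top edge (100, 160) 40 x -0.28 std 0.37
top rear 40 [-107.33  -37.03] dev deg 0.98
top left 18 [-43.19  13.17] dev deg -0.5
top right 25 [-44.1  -66.64] dev deg 0.02
top LINE 60 [ -2.08 -22.48] dev 0.24 std 0.73
scene edge (-165, -85) 40 x -1.29 std 0.09
scene edge (22, 48) 40 x -0.99 std 0.08
scene edge (100, 160) 32 x -0.93 std 0.06
scene rear 40 [-107.97  -33.01] dev deg -0.24
scene right 38 [-51.9  -69.83] dev deg -2.23
scene LINE 60 [ -3.99 -27.85] dev 0.18 std 0.18
```

```bash
sed -i 's/yc=-32/yc=-27/' bl.py; python3 bl.py c old -2|grep -v edge; for i in 1 2 3; do python3 go.py -116.2 -27 2.3; done
```

```text
top rear 40 [-107.19  -28.13] dev deg 0.98
top left 32 [-51.54  15.77] dev deg 1.6
top right 36 [-41.78 -65.91] dev deg 0.22
top LINE 60 [ -2.09 -32.13] dev 0.13 std 0.17
scene rear 40 [-107.91  -32.08] dev deg -0.13
scene left 27 [-43.36  17.43] dev deg 0.51
scene right 28 [-51.58 -68.35] dev deg -0.24
scene LINE 60 [ -3.99 -27.85] dev 0.16 std 0.11
at [-227.1  -25.9   53.7] jaw dev 0.07 tilt [    5.9     1.2 -1000. ] shift [ 0.0521  0.0013 -0.1106] roll 0.0012 j6 76.3 F [ 0.6 -0.5 -0.5] w 0.04 t 6.675
at [-227.1  -25.9   53.7] jaw dev 0.07 tilt [    5.9     1.2 -1000. ] shift [ 0.0521  0.0013 -0.1106] roll 0.0012 j6 76.3 F [ 0.6 -0.5 -0.5] w 0.04 t 6.675
at [-227.1  -25.9   53.7] jaw dev 0.07 tilt [    5.9     1.2 -1000. ] shift [ 0.0521  0.0013 -0.1106] roll 0.0012 j6 76.3 F [ 0.6 -0.5 -0.5] w 0.04 t 6.675
```

```bash
python3 -m pendant '[[0.04,0.01,0,-0.01,0],[0.04,0.03,0,-0.03,0],[0.04,0.05,0,-0.05,0],[0.04,0.05,0,-0.08,0],[0.04,0.05,0,-0.1,0],[0.04,0.05,0,-0.107,0],[0.04,0.05,0,-0.11,0],[0.04,0.05,0,-0.1112,0],[0.04,0.05,0,-0.1123,0],[0.04,0.05,0,-0.1123,0],[0.04,0.05,0,-0.1123,0]]'; python3 go.py -116.2 -27 2.3; python3 bl.py d new -0
```

```text
t: 8.05
ee_pos: [0.571, -0.0409, 0.0404]
eef_rot: [12.0, 89.5, -166.8]
ft_force: [-7.6, -0.7, 12.3]
gripper_width: 0.0403
at [-118.6  -27.3    0.4] jaw dev 0.01 tilt [   -9.     -2.1 -1000. ] shift [-0.0019 -0.0003 -0.0024] roll 0.0002 j6 79.1 F [-7.6 -0.7 12.3] w 0.0403 t 8.05
top edge (-165, -85) 35 x -0.4 std 0.33
top edge (22, 48) 40 x 0.4 std 0.11
top edge (100, 160) 40 x -0.64 std 0.31
top rear 31 [-105.51  -39.5 ] dev deg 0.59
top left 35 [-52.21  12.13] dev deg 0.4
top LINE 20 [ 1.28 -8.23] dev -15.67 std 3.8
scene edge (-165, -85) 40 x -1.28 std 0.07
scene edge (22, 48) 40 x -0.97 std 0.07
scene edge (100, 160) 9 x -0.61 std 0.39
scene rear 22 [-108.81  -26.17] dev deg -1.46
scene left 30 [-44.19  15.85] dev deg -2.38
scene right 30 [-51.5  -68.41] dev deg 0.08
scene LINE 60 [ -3.8  -27.12] dev 0.09 std 0.07
```

```bash
python3 -m pendant '[[0.04,-0.0015,0,0.002,0],[0.04,-0.0015,0,0.002,0],[0.04,-0.0015,0,0,0],[0.04,-0.0015,0,0,0]]'; python3 go.py -116.2 -27 2.3; python3 bl.py e new -0 | grep scene.L
```

```text
t: 8.65
ee_pos: [0.5733, -0.0398, 0.0428]
eef_rot: [7.4, 89.9, -171.4]
ft_force: [-1.0, 0.1, -1.3]
gripper_width: 0.0404
at [-116.3  -26.3    2.8] jaw dev 0.02 tilt [-9.e-01 -1.e-01 -1.e+03] shift [ 0.0005  0.0007 -0.0001] roll 0.0003 j6 79.0 F [-1.   0.1 -1.3] w 0.0404 t 8.65
scene LINE 60 [ -1.58 -24.07] dev 0.22 std 0.11
```

```bash
python3 -m pendant '[[0.04,0,0,0.02,0],[0.04,-0.01,0,0.06,0],[0.04,-0.04,0,0.1,0],[0.04,-0.05,0,0.11,0],[0.04,-0.05,0,0.11,0]]'; python3 go.py -116.2 -27 2.3; python3 bl.py f new 0;python3 - <<'E'
from h import *
for n in("scene","top"):
    p=cv2.imread(f"pics/{n}_f.png")[:,:,::-1]
    crop(p,*((165,235,325,355) if n=="scene" else (305,140,375,200)),5 if n=="scene" else 10,f"pics/{n}_ff.png")
E
```

```text
t: 9.38
ee_pos: [0.4648, -0.0418, 0.0951]
eef_rot: [-170.8, 89.7, 10.5]
ft_force: [0.2, -0.3, -0.9]
gripper_width: 0.0398
at [-224.8  -26.    55.1] jaw dev 0.07 tilt [ 5.e+00  9.e-01 -1.e+03] shift [ 0.0533  0.0012 -0.1083] roll 0.0011 j6 76.3 F [ 0.2 -0.3 -0.9] w 0.0398 t 9.375
top edge (-165, -85) 40 x -0.33 std 0.31
top edge (22, 48) 40 x 0.47 std 0.08
top edge (100, 160) 40 x -0.28 std 0.36
top rear 40 [-104.74  -28.62] dev deg 0.97
top left 33 [-51.46  15.98] dev deg 1.11
top right 37 [-55.15 -65.65] dev deg 0.03
top LINE 60 [  0.32 -27.  ] dev 0.13 std 0.14
scene edge (-165, -85) 40 x -1.33 std 0.11
scene edge (22, 48) 40 x -0.96 std 0.05
scene edge (100, 160) 32 x -0.93 std 0.06
scene rear 40 [-105.57  -25.28] dev deg 0.01
scene left 28 [-38.6   17.52] dev deg 0.41
scene right 28 [-49.53 -68.26] dev deg -0.31
scene tab 28 [ 33.64 -24.75] dev deg 0.51
scene LINE 60 [-1.51 -7.47] dev 0.11 std 0.07
```

View pics/scene_ff.png

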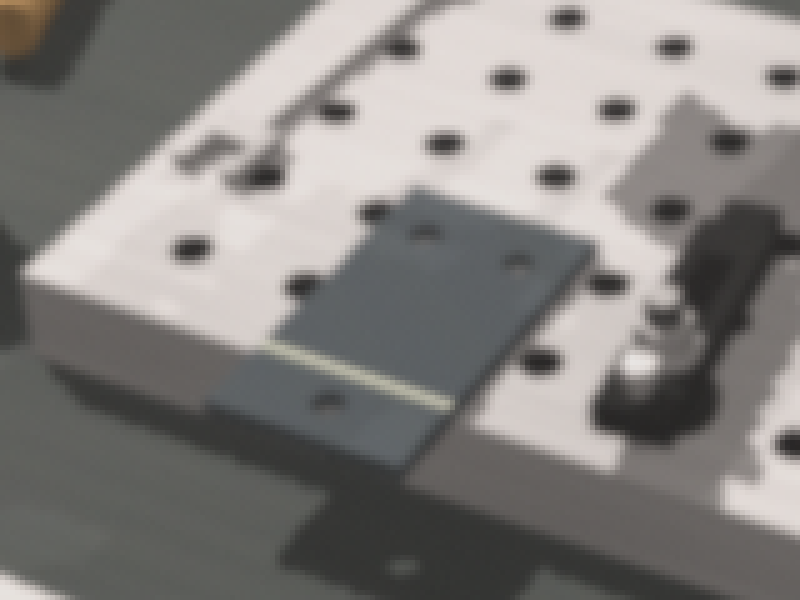

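View pics/top_ff.png

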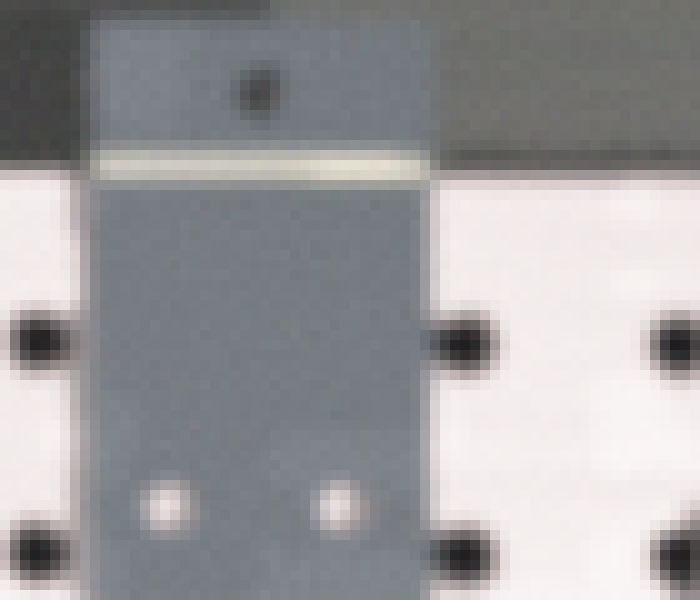

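Both views agree that the line is on the edge to within ±0.5 mm and 0.2°. Top gives about +0.3 mm. Scene gives −1.5 against an edge at −1.1, so about −0.4 mm. Next is the strap, which is at about 1.46 rad.

```bash
python3 - <<'E'
from go import *
d=np.load("pics/scene0d.npy")
c=calibration("scene");E=c["extrinsics"]
v,u=np.mgrid[285:330,275:330];z=d[285:330,275:330]
X=np.stack([(u-c["cx"])/c["fx"]*z,-(v-c["cy"])/c["fy"]*z,-z],-1)
W=(X-E[:3,3])@E[:3,:3]
m=z>0
P=np.array([inP(w) for w in W[m]]);P=P[P[:,2]>30];P=P[np.argsort(-P[:,2])];print(P[:30:4].round(0))
prev=None
for th in [1.458,1.3,1.15,1.0,.85,.7,.55,.4,.25,.15,.08,.04,0]:
    u=np.array([-np.sin(th),-np.cos(th)]);p=np.array([np.cos(th),-np.sin(th)]);h=15*abs(np.sin(th))+9.5*abs(np.cos(th))
    q=np.array([-40,75])+58*u-(15+h)*p
    if prev is None: s0=q-15*p;prev=1;print('start',s0.round(1))
    print(th,q.round(1),'shift y,z from start',((-(q-s0)[1])/1e3).round(4),(-(q-s0)[0]/1e3).round(4))
E
python3 go.py -103 114 90
```

```text
[[-35.  79.  52.]
 [-41.  76.  51.]
 [-38.  75.  50.]
 [-43.  78.  49.]
 [-41.  79.  49.]
 [-36.  78.  49.]
 [-38.  75.  48.]
 [-44.  68.  47.]]
start [-102.8  114.2]
1.458 [-101.1   99.2] shift y,z from start 0.0149 -0.0017
1.3 [-104.4   90.3] shift y,z from start 0.0238 0.0016
1.15 [-106.2   81. ] shift y,z from start 0.0331 0.0034
1.0 [-106.5   71.2] shift y,z from start 0.0429 0.0037
0.85 [-105.    61.2] shift y,z from start 0.053 0.0022
0.7 [-101.8   51.2] shift y,z from start 0.0629 -0.001
0.55 [-96.7  41.7] shift y,z from start 0.0724 -0.0061
0.4 [-89.8  33.1] shift y,z from start 0.0811 -0.013
0.25 [-81.4  25.7] shift y,z from start 0.0884 -0.0214
0.15 [-75.   21.6] shift y,z from start 0.0925 -0.0278
0.08 [-70.2  19.2] shift y,z from start 0.0949 -0.0326
0.04 [-67.4  18. ] shift y,z from start 0.0961 -0.0354
0 [-64.5  17. ] shift y,z from start 0.0972 -0.0383
at [-225.   -26.1   53.6] jaw dev 0.03 tilt [ 1.8e+00  3.0e-01 -1.0e+03] shift [-0.0361 -0.1401 -0.1221] roll 0.0006 j6 76.3 F [-0.3 -0.2 -0.4] w 0.0399 t 9.475
```

```bash
python3 -m pendant '[[0.02,-0.02,-0.02,0,0],[0,-0.036,-0.05,-0.02,0],[0,-0.036,-0.09,-0.05,0],[0,-0.036,-0.12,-0.09,0],[0,-0.036,-0.14,-0.115,0],[0,-0.036,-0.14,-0.122,0],[0,-0.036,-0.14,-0.122,0],[0,-0.036,-0.14,-0.122,0]]' 20; python3 go.py -103 114 13
python3 - <<'E'
from h import *
p,d=camera("scene");crop(p,165,115,405,365,3,"pics/s5.png")
E
```

```text
t: 10.48
ee_pos: [0.5815, 0.0996, 0.1291]
eef_rot: [17.4, 89.9, -161.4]
ft_force: [0.1, -0.0, -0.4]
gripper_width: 0.0005
at [-105.1  112.9   89.1] jaw dev -0.03 tilt [-1.2e+00 -4.0e-01 -1.0e+03] shift [ 0.0761 -0.0011 -0.0022] roll -0.0005 j6 65.7 F [ 0.1 -0.  -0.4] w 0.0005 t 10.475
```

View pics/s5.png

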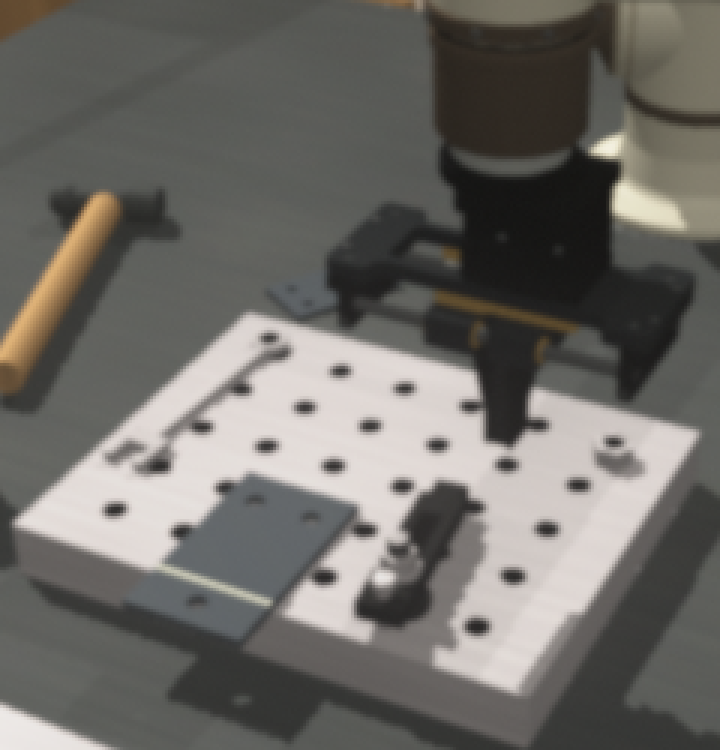

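Closed fingers are above a spot to the left of the strap, and the blank is undisturbed. Lowering.

```bash
python3 -m pendant '[[0,0.02,0,-0.002,0],[0,0.05,0,-0.002,0],[0,0.068,0,-0.002,0],[0,0.075,0,-0.002,0],[0,0.0755,0,-0.002,0],[0,0.0755,0,-0.002,0]]' 20; python3 go.py -103 114 13
python3 - <<'E'
from h import *
p,d=camera("scene");crop(p,245,215,405,335,5,"pics/s6.png")
E
```

```text
t: 11.28
ee_pos: [0.5848, 0.1006, 0.0551]
eef_rot: [-162.0, 89.9, 19.2]
ft_force: [0.6, 0.9, -0.2]
gripper_width: 0.0003
at [-101.8  113.8   15.1] jaw dev 0.03 tilt [ 1.8e+00  6.0e-01 -1.0e+03] shift [ 0.0021 -0.0002  0.0012] roll 0.0005 j6 65.8 F [ 0.6  0.9 -0.2] w 0.0003 t 11.275
```

View pics/s6.png

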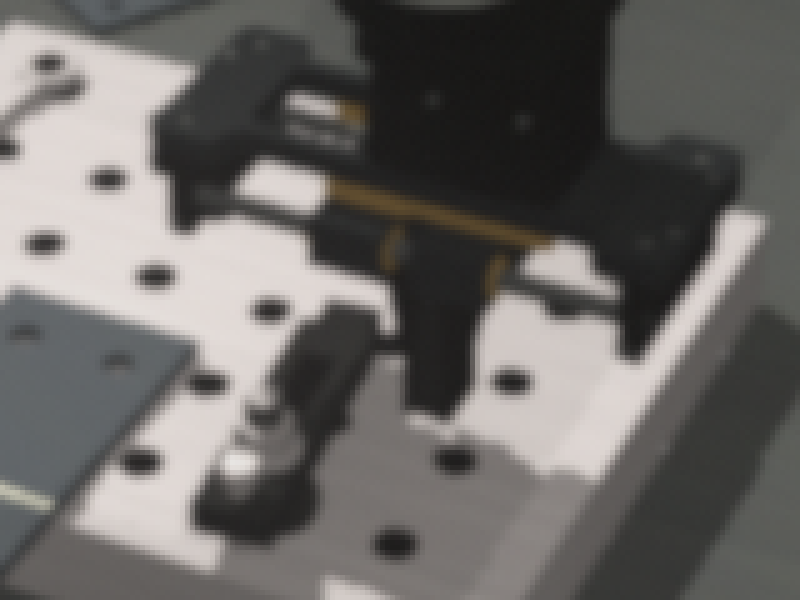

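```bash
python3 -m pendant '[[0,0.001,0.008,0,0],[0,0.001,0.015,-0.001,0],[0,0.001,0.024,0.0015,0],[0,0.001,0.033,0.0035,0],[0,0.001,0.043,0.0037,0],[0,0.001,0.053,0.0022,0],[0,0.001,0.063,-0.001,0],[0,0.001,0.0725,-0.006,0],[0,0.001,0.081,-0.013,0],[0,0.001,0.0885,-0.0215,0],[0,0.001,0.0925,-0.028,0],[0,0.001,0.095,-0.0325,0],[0,0.001,0.095,-0.0325,0]]' 20; python3 go.py -64.5 17 13
python3 - <<'E'
from h import *
p,d=camera("scene");crop(p,165,235,325,355,5,"pics/s7.png");cv2.imwrite("pics/s7f.png",p[:,:,::-1])
p,d=camera("top");crop(p,240,140,400,260,5,"pics/t7.png");cv2.imwrite("pics/t7f.png",p[:,:,::-1])
E
```

```text
t: 12.95
ee_pos: [0.6193, 0.0057, 0.053]
eef_rot: [150.9, 90.0, -27.9]
ft_force: [-0.0, -1.0, -0.4]
gripper_width: 0.0006
at [-69.3  18.3  13. ] jaw dev 0.02 tilt [ 8.e-01 -4.e-01 -1.e+03] shift [ 0.      0.0013 -0.0048] roll 0.0003 j6 75.7 F [-0.  -1.  -0.4] w 0.0006 t 12.95
```

View pics/s7.png

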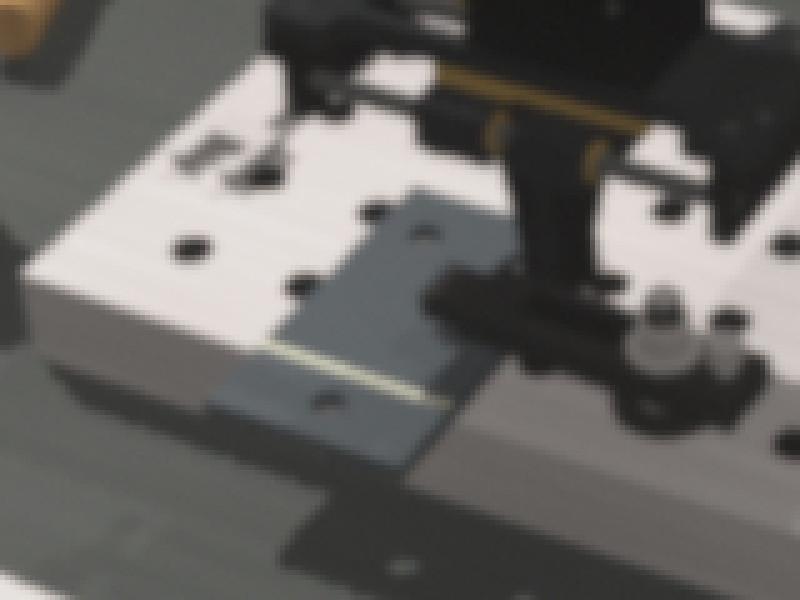

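View pics/t7.png

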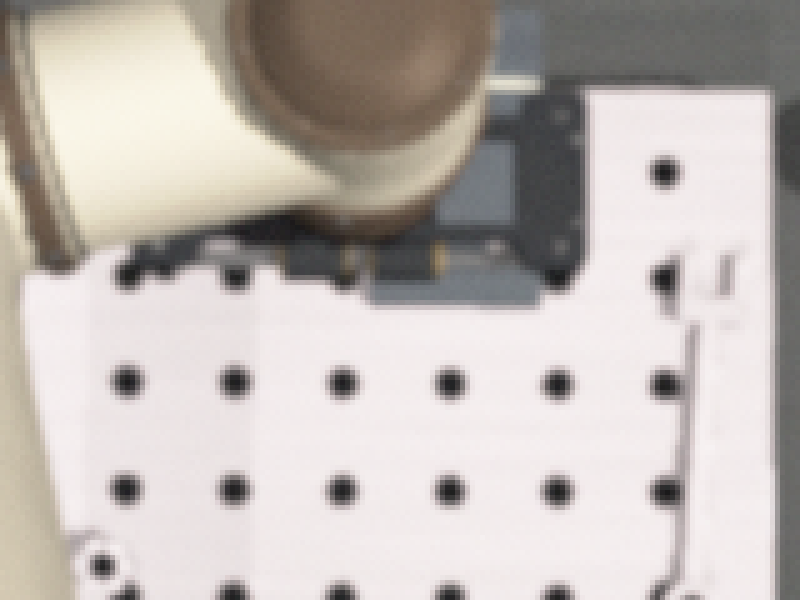

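The strap is round and across the blank. Its nose is at crop (435,295), and the line has not moved. I'll push a bit more, back off, and measure.

```bash
python3 -m pendant '[[0,0,0.001,-0.002,0],[0,0,0.001,-0.003,0],[0,0,0.001,-0.003,0],[0,0,0.001,0.02,0],[0,0,0.001,0.05,0],[0,-0.03,0,0.09,0],[0,-0.05,0.02,0.13,0],[0,-0.05,0.03,0.16,0],[0,-0.05,0.03,0.17,0]]' 20; python3 go.py -64.5 17 13
python3 - <<'E'
from h import *
p,d=camera("scene");crop(p,205,235,325,325,6,"pics/s8.png");cv2.imwrite("pics/s8f.png",p[:,:,::-1])
p,d=camera("top");crop(p,260,140,370,220,7,"pics/t8.png");cv2.imwrite("pics/t8f.png",p[:,:,::-1])
E
```

```text
t: 14.18
ee_pos: [0.4485, -0.0279, 0.1037]
eef_rot: [-166.9, 89.9, 14.3]
ft_force: [-0.8, -0.2, -0.1]
gripper_width: 0.0003
at [-240.8  -11.8   63.7] jaw dev -0.01 tilt [ 1.9e+00  5.0e-01 -1.0e+03] shift [ 0.051  -0.0288 -0.1762] roll -0.0002 j6 73.9 F [-0.8 -0.2 -0.1] w 0.0003 t 14.175
```

View pics/s8.png

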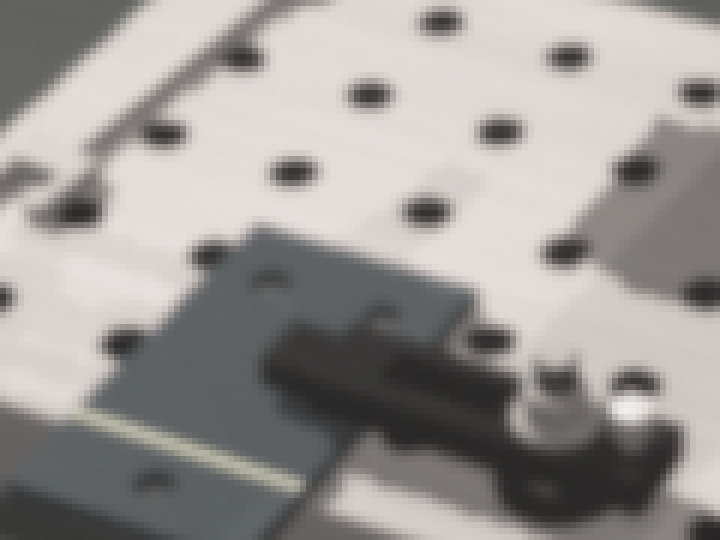

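View pics/t8.png

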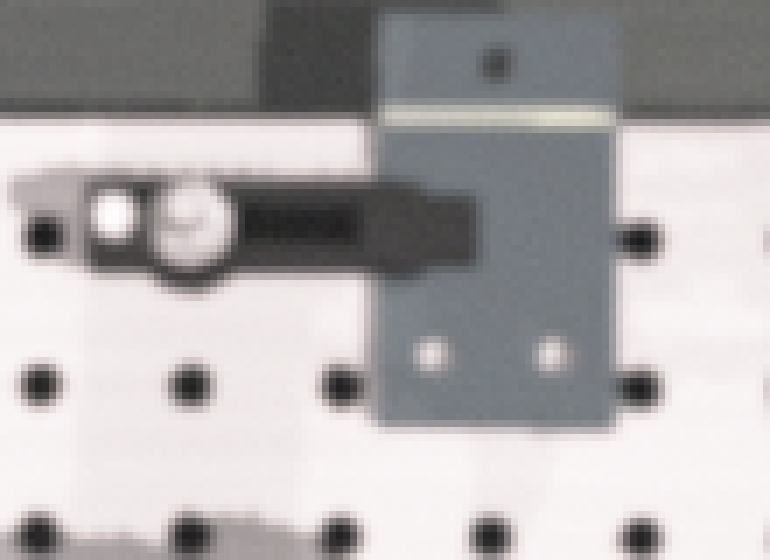

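```bash
cat > st.py <<'E'
import sys
from bl import *
def strap(img,n="top"):
    g=img.astype(np.float32).mean(2)
    for nm,ys,dx,z in[('front',(55,0),15,.064),('back',(55,2),-15,.064),('nosefront',(-4,-18),11,.061),('noseback',(-4,-18),-11,.061)]:
        P=[]
        for y in np.linspace(*ys,40):
            s=np.linspace(-40+dx-8,-40+dx+8,161);q=proj(n,np.array([np.r_[ex+a/1e3*ux+y/1e3*uy,z] for a in s]))
            v=cv2.remap(g,q[:,0].astype(np.float32)[None],q[:,1].astype(np.float32)[None],cv2.INTER_LINEAR)[0]
            a,b=v[:25].mean(),v[-25:].mean()
            if abs(a-b)<25: continue
            i=np.where(np.diff(np.sign(v-(a+b)/2))!=0)[0]
            if len(i)==1:P.append((s[i[0]],y))
        if len(P)>6:
            P=np.array(P);l=fitline(P);print(n,nm,len(P),l[0].round(1),'theta deg',round(float(np.degrees(np.arctan(l[1][0]/l[1][1]))),2))
strap(cv2.imread(sys.argv[1])[:,:,::-1].copy())
strap(cv2.imread(sys.argv[2])[:,:,::-1].copy(),"scene")
E
python3 st.py pics/t8f.png pics/s8f.png; cp pics/t8f.png pics/top_g.png; cp pics/s8f.png pics/scene_g.png; python3 bl.py g old 0|grep -E "LINE|edge"
```

```text
top front 40 [-25.3  27.1] theta deg 0.6
top back 40 [-56.6  33.7] theta deg 1.35
top nosefront 40 [-29.4  -9.9] theta deg 2.38
top noseback 40 [-53.7 -11.1] theta deg -0.95
scene back 33 [-54.1  32.6] theta deg 1.78
scene nosefront 7 [-25.2 -16.9] theta deg 40.47
scene noseback 37 [-51.7 -12.8] theta deg 3.39
top edge (-165, -85) 40 x -0.37 std 0.28
top edge (22, 48) 40 x 0.42 std 0.14
top edge (100, 160) 40 x -0.2 std 0.14
top LINE 60 [  0.34 -21.75] dev 0.09 std 0.14
scene edge (-165, -85) 40 x -1.31 std 0.11
scene edge (22, 48) 40 x -0.96 std 0.05
scene edge (100, 160) 40 x -0.92 std 0.01
scene LINE 60 [ -1.55 -24.07] dev 0.12 std 0.09
```

The strap is about 1–1.3° (0.02 rad) short of parallel, and the blank hasn't moved. One small finishing push.

```bash
python3 -m pendant '[[0,0.01,-0.01,-0.02,0],[0,0.02,-0.029,-0.06,0],[0,0.035,-0.029,-0.1,0],[0,0.05,-0.029,-0.13,0],[0,0.05,-0.029,-0.155,0],[0,0.05,-0.029,-0.167,0],[0,0.05,-0.029,-0.172,0],[0,0.05,-0.029,-0.1735,0],[0,0.05,-0.029,-0.1743,0],[0,0.05,-0.029,-0.1743,0],[0,0.05,-0.029,-0.1743,0]]' 20; python3 go.py -64.5 17 13; python3 -m pendant '[[0,0,0,0.02,0],[0,0,0,0.05,0],[0,-0.03,0,0.09,0],[0,-0.08,0.02,0.13,0],[0,-0.1,0.03,0.16,0],[0,-0.1,0.03,0.17,0],[0,-0.1,0.03,0.17,0]]'
python3 bl.py h new 0|grep -E "LINE|edge"; python3 st.py pics/top_h.png pics/scene_h.png
python3 - <<'E'
from h import *
p=cv2.imread("pics/top_h.png")[:,:,::-1];crop(p,240,110,400,230,5,"pics/top_hh.png")
E
```

```text
t: 15.65
ee_pos: [0.6221, 0.0052, 0.053]
eef_rot: [4.0, 89.9, -174.8]
ft_force: [-3.0, 0.4, -1.2]
gripper_width: 0.0001
at [-66.5  17.6  13. ] jaw dev 0.02 tilt [-1.4e+00 -1.0e-01 -1.0e+03] shift [-0.      0.0006 -0.002 ] roll 0.0003 j6 75.9 F [-3.   0.4 -1.2] w 0.0001 t 15.65
t: 16.52
ee_pos: [0.4538, -0.0282, 0.1531]
eef_rot: [-166.2, 89.9, 15.0]
ft_force: [-0.4, 0.5, -0.2]
gripper_width: 0.0011
top edge (-165, -85) 40 x -0.29 std 0.36
top edge (22, 48) 40 x 0.4 std 0.11
top edge (100, 160) 40 x -0.2 std 0.1
top LINE 60 [  0.34 -27.85] dev 0.1 std 0.13
scene edge (-165, -85) 40 x -1.28 std 0.09
scene edge (22, 48) 40 x -0.96 std 0.04
scene edge (100, 160) 40 x -0.92 std 0.01
scene LINE 60 [ -1.57 -34.81] dev 0.12 std 0.09
top front 40 [-24.9  28.5] theta deg 0.65
top back 40 [-56.5  29.3] theta deg 0.87
top nosefront 40 [-28.8 -12.2] theta deg 5.94
top noseback 40 [-53.  -10.6] theta deg -1.55
scene back 33 [-53.8  29.3] theta deg 1.49
scene noseback 40 [-50.8 -11. ] theta deg 2.26
```

View pics/top_hh.png

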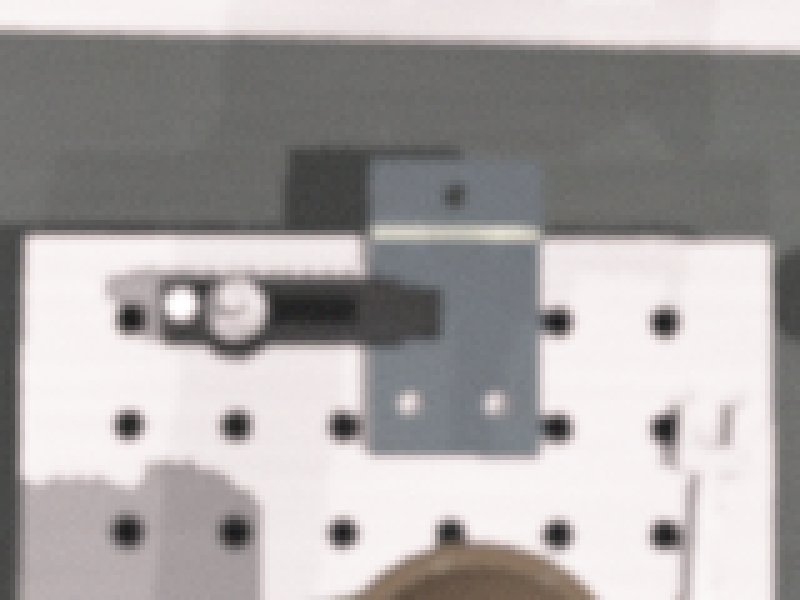

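View pics/scene_h.png

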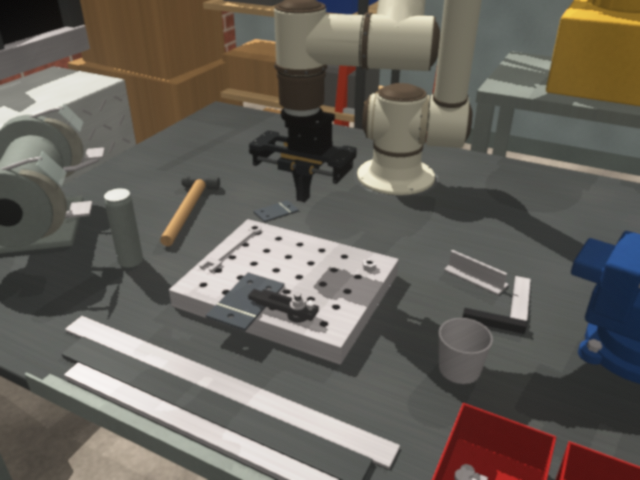

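The strap is within about 1° of parallel, the line is on the edge, and the arm is clear at 0.15 m height behind the blank. The other objects look unmoved. Handing in.

```bash
python3 -c "
from workcell import sign_off;print(sign_off())"
```

```text
the job is handed in; nothing more can be done
None
```

The job is done and handed in, at about 16.6 s of the 64 s allowed. I pushed the larger blank square to the far edge with two fingertips. I then swung the strap from about 1.46 rad round across the blank with the fingers shut, nudged it once more, and moved clear.

Last checks:
- **Bend line:** it lies along the edge within about ±0.5 mm and 0.1° of square. The two cameras differ slightly: the top view puts it about 0.3 mm past the edge and the scene view about 0.4–0.5 mm short.
- **Strap:** it is about 0.7–0.9° short of parallel by the top view. The scene view gave about 1.5° from one side only, which I trust less. The short edges at the nose were too noisy to use.
- **Overlap:** the nose reaches about 35 mm over the 80 mm wide blank, a little short of its middle.
- **Other things:** the blank did not move during the strap pushes, and the spanner, nut and the items on the bench look untouched.

During one approach the fingertips pressed on the plate with about 12 N. I raised them and carried on; that was well under the limits.

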